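# Hold a fold-down flap to its hinge inside a microscope case door

### The arm

A 6-joint arm with a two-finger parallel gripper is mounted at the origin on the work surface. World frame = base frame: x ahead of the robot, y to its left, z up, the work surface at z = 0. Lengths are in mm, angles in rad, forces in N, time in s.
With the tool pointing down it reaches from about 250 to 850 mm from the base axis. Payload 12.5 kg.
Tool frame: the origin (TCP) lies between the finger pads; the fingertips stand 22 mm ahead of it and the grasp point (between the pads) lies 3 mm ahead of it; y points along the fingers, z is the direction in which the jaws open and shut, and the axes are right-handed (so a half turn about y gives the same grasp; the last joint's range is limited). The gripper opens to 93 mm and grips with 3 to 60 N. Pads are 15 mm wide; open, the fingers measure 128 mm over their backs; the gripper's body (75 mm by 188 mm) begins 65 mm behind the grasp point.
Start: joints at [1.05, 0.351, 1.652, -0, 1.139, -0.085], TCP at [232.143, 498.592, 240.633] pointing down, gripper open.
Joint ranges: [-2.75, 2.75], [-0.79, 2.1], [0.01, 2.65], [-1.57, 4.71], [0.07, 3.14], [-2.87, 2.87]. Speed limits (rad/s): [2.22, 2.22, 2.79, 3.14, 3.14, 3.14].

### API

Orientations are given as a unit quaternion [x, y, z, w].
In Python, from cell import bot, cams, sign_off, spotter gives the robot as it stands.
- The arm moves only by the shell command python3 -m inch 'ROWS' [FORCE]. ROWS is JSON, a list of rows, each a list of 7 numbers: the shift along the tool's x, y, z in mm, then the turn, a rotation vector about the tool's x, y, z in degrees, then the opening, from -1 (shut) to 1 (fully open), so that 0 is half open. In form: [[dx, dy, dz, ax, ay, az, grip], ...]. A call has 1 to 10 rows; each row shifts and turns the commanded pose from where the row before left it, along the tool's axes as they then stand; what a row does not reach is not made up. A row lasts 1/8 s, in which the tool goes at most 62.5 mm and 10.7 degrees, less where a joint would pass 70% of its speed; a pose out of reach is approached as far as the arm can. A call with a gripper value outside its range is refused whole. The fingers move at their own pace and stop on an object; FORCE is the grip in N (left out, the last holds). Time passes only in rows, so rows that do not move let the fingers close. It gives the time, the measured TCP pose, the force and the opening at its end, in the units of the state.
- bot.observe(): the state, without advancing time (a new reading comes with each control period).
- cams.get_image(name): name is "scene" or "top" or "wrist"; returns (picture, depth): 480x640x3 uint8, blue, green, red; 480x640 float32, mm along the optical axis (not along the pixel's ray), 0 where there is no reading.
- cams.camera_info(name): a dict with "intrinsics" (3x3 intrinsics, pixels), "position" and "orientation" of the camera in the world; the wrist camera has in their place "mount" (4x4, takes a point from camera to tool coordinates, whose origin is the TCP and whose axes are the tool frame's). Camera axes: x right, y down, z forward; pixel columns grow to the right and rows downward; lengths in mm; the calibration is good to about 2 mm. A picture is of the moment at which its call begins: read the wrist's pose just before it. camera_info takes no time and is no camera call.
- sign_off(): hands the job in, once; it reports no verdict.
Trained networks look in the newest picture that a camera, given by its name, has taken for a name from the list of things; names that differ only in an ending like _2 or _b are one class to them, and where a whole thing is asked for, a point or a joint stands for the part that bears it (a point fixed in the world has none). Each returns a list of dicts, best first, with "conf" (0 to 1); they miss things now and then, are a little off and sometimes report something else, mostly with a low value. They report only what shows in the picture. A call takes as long as a camera call. They do not tell look-alikes from the thing itself.
- spotter.masks_of(query, camera): "region" (480x640 bool, what is visible of it).
- spotter.spot_point(query, camera): "at" ([x, y, z] in mm, in the coordinates of the camera as it stood for that picture, good to about 4 mm: a listed point, or the origin of a listed thing).
The state is a dict: "clock": time; "qpos": joint angles; "qd": joint speeds; "joint_torque": joint torques, N m; "position": TCP position; "tcp_rot": TCP orientation; "force": force on the tool from outside, world axes, zero at the start; "moment": the same for the moment, N m; "width": finger opening in mm.
Only numpy, scipy, OpenCV 4.12 (cv2) and the standard library are available. Lean on these libraries where they do the work, as an engineer would, in place of code of your own. Each camera call takes 0.05 s, during which the arm holds its last target.

### The job

Swing the door of the small wooden case wide open by its handle, to about a right angle. Then pick up the loose wooden flap and bring its hinge knuckle between the two knuckles on the inside of the door so that the holes line up for the hinge pin. Finish while still holding the flap there, level, still and in the air without forcing it against the door; do not insert the pin, and leave the pin, the lens and the vial where they are.

Things in the scene. Friction and masses are not known exactly. Their poses are not given: they have to be found in the camera images.
- case: (All sizes here are in mm.) Wooden accessory case fixed to the bench, 180 deep (x) x 240 wide (y) x 210 high; origin under its centre, +x points to its back, z up. It is open at the front (-x) where the door hangs. Nothing stands on it.
- case_door (a joint): Angle of the case's door: 0 closed, grows as it swings open towards the robot, stop at 1.9 rad. It is hinged on the case's left (+y) front edge and turns clockwise seen from above. Stiff by friction of 0.25 N m: it stays where it is left. It may start slightly ajar.
- door_hinge (a point): Point on the door's vertical hinge axis, 105 above the bench; turns with the door. With x into the case when closed and y along the door (the door extends from here towards -y): the panel is 15 thick (x -16 to -1), 236 wide (y -2 to -238) and runs from 6 to 204 above the bench.
- door_handle (a point): Grasp point on the door's handle: an upright round steel bar, 10 diameter, standing 35 off the door's outer face, 195 from the hinge axis along the door and 51 outward of it. This point is at 170 above the bench; the bar ends at 195 and goes down to 100, with a thin horizontal leg to the door at each end (legs at 190 and 105). Axes as for door_hinge.
- door_bore (a point): Middle of the 24 gap, open from above, between two steel knuckles on the door's inside, on their hole axis: 165 above the bench, 115 from the hinge axis along the door, 23 off the inner face. x points squarely away from that face, y is the hole axis (level, along the door), z up. Knuckles: tubes 18 outside, 10 hole, 16 long; a 72 x 44 steel plate, 3 thick, lies behind them.
- flap: The loose flap, 150 g or so: a wooden board 90 long (x -50 to 40) x 56 wide (y) x 12 thick, lying flat on the bench, with an upright wooden rail along its middle and a steel hinge leaf with one knuckle at its +x end. Origin on its underside, z up. Its balance point is within 10 of the middle of the rail.
- flap_grip (a point): Grasp point on the flap's upright rail, 40 above the flap's underside, straight above the flap's origin. The rail is 16 wide (y), 66 long (x -36 to 30) and stands from 12 to 54 above the underside; the board below it is 56 wide, so fingers must stop above 12. Axes as the flap's.
- flap_bore (a point): Centre of the flap's single knuckle: a steel tube 18 outside, 10 hole, 18 long, its hole along the flap's y. It lies 60 ahead (+x) of flap_grip and 30 below it, 10 above the underside. When mounted, +x of the flap points squarely at the door's inner face.
- pin_mid (a point): Middle of the loose steel hinge pin, 5 thick, 74 long, lying on the bench. Leave it.
- objective_mid (a point): Middle of a small aluminium microscope lens, 30 diameter, 42 high, standing on the bench. Leave it.
- vial_mid (a point): Middle of a small amber vial with white cap, 28 diameter, 50 high, standing on the bench. Leave it.
Not all that is in view belongs to the job. Of the things that look like the flap, take the one that is farthest to the robot's left at the start.

How it is judged (in metres and radians):
On the way, in this order (a step that is already met when the one before it is completed fails the run):
1. the case door is swung open past 1.2 rad (about 70 degrees) (value of joint case_door above 1.2 rad), for 0.2 s.
2. the flap is lifted clear of the bench (height (world z) of flap_bore above 0.06 m and contact force between flap and the fingers above 0.5 N), for 0.2 s.
At the end, for the whole second after the job is handed in: The door stands open past 1.2 rad and still; the flap is held in the gripper at rest, its hole's centre within 3 mm of the door knuckles' axis both across and in height and within 5 mm along it, hole axes within 0.08 rad, flap level within 0.14 rad, pressing on the case and door with less than 5 N (value of joint case_door above 1.2 rad and velocity of joint case_door between -0.1 and 0.1 rad/s and x of flap_bore in the frame of door_bore between -0.003 and 0.003 m and z of flap_bore in the frame of door_bore between -0.003 and 0.003 m and y of flap_bore in the frame of door_bore between -0.005 and 0.005 m and angle between the y axis of flap and the y axis of door_bore, either way round below 0.08 rad and angle between flap's own z axis and vertical below 0.14 rad and contact force between flap and the fingers above 1 N and contact force between flap and case below 5 N and linear speed of flap below 0.03 m/s); the arm keeps its last pose, push and grip.
It fails at once if the pin is displaced by more than 3 cm (distance of pin_mid from where it was at the start of the episode above 0.03 m).
It fails at once if the lens is displaced by more than 3 cm (distance of objective_mid from where it was at the start of the episode above 0.03 m).
It fails at once if the vial is displaced by more than 3 cm (distance of vial_mid from where it was at the start of the episode above 0.03 m).
It also fails if it takes over 69 s, if anything falls off the work surface, if the arm or the gripper's body presses on something with over 40 N, if the wrist force passes 120 N, or if a joint passes its speed limit or range.

## Working session

There is one attempt and no reset: what is moved stays moved. The work goes in short steps, Python scripts to look and compute and a shell command to move; the robot and the scene stay as the last step left them, time stands still between calls to the robot, and variables do not carry over. Pictures are saved under pics/ and viewed, and the job is handed in when it is done.

```bash
ls; mkdir -p pics; cat > h.py <<'E'
import numpy as np, cv2
from scipy.spatial.transform import Rotation as R
from cell import bot, cams, sign_off, spotter
def snap(name, fn):
    s=bot.observe(); im,d=cams.get_image(name); cv2.imwrite('pics/'+fn,im); return s,im,d
def T(name,s=None):
    i=cams.camera_info(name); M=np.eye(4)
    if name=='wrist':
        M[:3,:3]=R.from_quat(s['tcp_rot']).as_matrix(); M[:3,3]=s['position']; return M@np.array(i['mount']),np.array(i['intrinsics'])
    o=np.array(i['orientation'])
    M[:3,:3]=o if o.shape==(3,3) else R.from_quat(o).as_matrix(); M[:3,3]=i['position']; return M,np.array(i['intrinsics'])
def cloud(d,M,K):
    v,u=np.mgrid[:480,:640]; 
    P=np.stack([(u-K[0,2])*d/K[0,0],(v-K[1,2])*d/K[1,1],d],-1)
    return P@M[:3,:3].T+M[:3,3]
def tw(M,p): return M[:3,:3]@np.array(p)+M[:3,3]
def px(M,K,p):
    q=M[:3,:3].T@(np.array(p)-M[:3,3]); q=K@q; return q[:2]/q[2]
E
python3 - <<'E'
from h import *
print(bot.observe())
for c in ['scene','top','wrist']:
    s,im,d=snap(c,c+'0.png'); M,K=T(c,s); print(c,M.round(2).tolist())
    for q in ['flap_grip','flap_bore','door_handle','door_hinge','door_bore','pin_mid','objective_mid','vial_mid','case']:
        print(q,[(round(r['conf'],2),tw(M,r['at']).round(0).tolist(),px(M,K,tw(M,r['at'])).round(0).tolist()) for r in spotter.spot_point(q,c)])
E
```

```text
pics
{'clock': 0.0, 'qpos': array([ 1.05042923e+00,  3.51219261e-01,  1.65238986e+00,  2.88037485e-05,
        1.13914199e+00, -8.45886831e-02]), 'qd': array([ 6.28799199e-04, -1.29592127e-03,  1.67844717e-05, -1.24210160e-03,
        8.06286340e-04,  2.43763060e-04]), 'joint_torque': array([ 1.03182439e-03, -4.97336876e+01, -2.85253447e+01,  6.98925275e-02,
        2.58852378e-02, -1.19530891e-04]), 'position': array([231.97261201, 498.34131089, 240.12373469]), 'tcp_rot': array([ 0.69077508, -0.1529897 ,  0.15272803, -0.68999862]), 'force': array([-0.11739213,  0.53187571, -0.39766306]), 'moment': array([ 0.00459531,  0.00133784, -0.00966342]), 'width': 93.25903080341081}
scene [[-0.74, 0.45, -0.5, 981.01], [0.67, 0.49, -0.56, 332.8], [-0.01, -0.75, -0.66, 736.29], [0.0, 0.0, 0.0, 1.0]]
flap_grip [(0.73, [310.0, -571.0, 39.0], [289.0, 161.0]), (0.7, [484.0, -307.0, 43.0], [302.0, 231.0]), (0.67, [268.0, -398.0, 41.0], [341.0, 180.0]), (0.61, [610.0, -418.0, 42.0], [231.0, 232.0])]
flap_bore [(0.77, [274.0, -622.0, 10.0], [288.0, 159.0]), (0.68, [648.0, -466.0, 14.0], [208.0, 238.0])
[... 983 characters left out ...]
.0], [511.0, 336.0])]
door_handle [(0.89, [533.0, 9.0, 165.0], [219.0, 215.0]), (0.29, [466.0, -245.0, 10.0], [342.0, 252.0])]
door_hinge [(0.9, [624.0, 191.0, 104.0], [141.0, 176.0]), (0.71, [620.0, 72.0, 171.0], [188.0, 171.0])]
door_bore [(0.95, [621.0, 69.0, 166.0], [190.0, 171.0])]
pin_mid [(0.51, [377.0, -118.0, 8.0], [287.0, 291.0])]
objective_mid [(0.54, [694.0, -316.0, 24.0], [373.0, 154.0])]
vial_mid [(0.73, [390.0, -405.0, 26.0], [413.0, 285.0])]
case []
wrist [[0.42, 0.87, 0.25, 161.25], [0.91, -0.41, -0.12, 531.38], [0.0, 0.28, -0.96, 385.01], [0.0, 0.0, 0.0, 1.0]]
flap_grip []
flap_bore []
door_handle []
door_hinge []
door_bore []
pin_mid []
objective_mid []
vial_mid []
case []
```

View pics/top0.png

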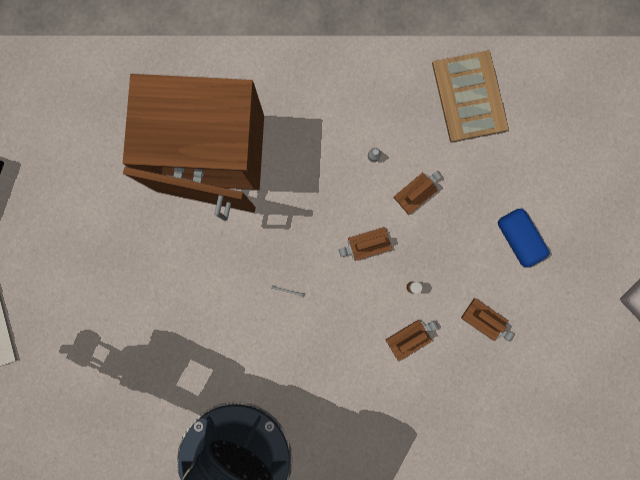

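View pics/scene0.png

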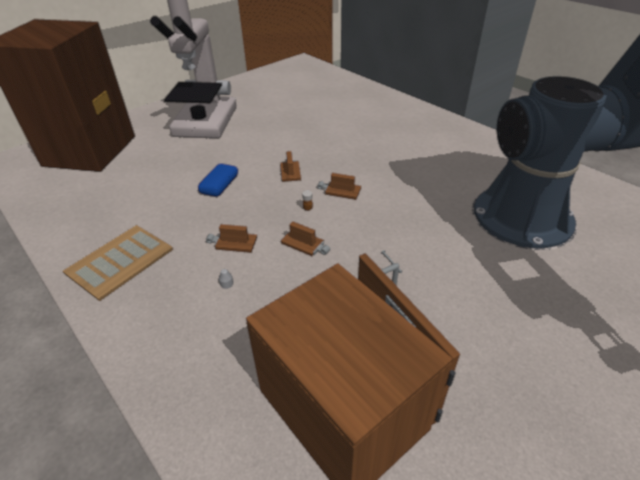

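```bash
python3 - <<'E'
import cv2
im=cv2.imread('pics/top0.png'); a=cv2.resize(im[200:300,310:430],None,fx=5,fy=5); cv2.imwrite('pics/crop0.png',a)
E
```

```text
(no output)
```

View pics/crop0.png

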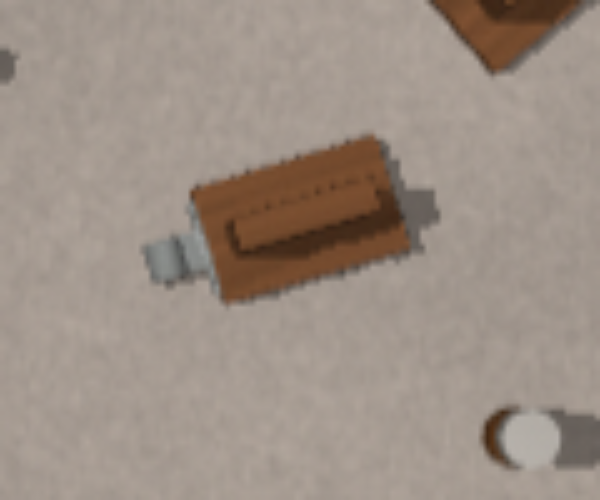

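The look-alike flaps in the top picture are at (368,243), (418,193), (410,340) and (487,319). The one farthest left (largest y) is at (368,243), and the crop shows its rail and a knuckle pointing toward the robot's left. The case is at about (195,125) with its door ajar, the handle at (222,208) and the pin at (288,291).

```bash
python3 - <<'E'
from h import *
s,im,d=snap('top','top1.png'); M,K=T('top'); P=cloud(d,M,K)
m=(d>0)&(abs(P[...,2]-210)<4); pts=P[m][:,:2].astype(np.float32)
r=cv2.minAreaRect(pts); print(len(pts),r, cv2.boxPoints(r))
# door top
m=(d>0)&(abs(P[...,2]-203)<3)&(P[...,0]<640); q=P[m]; print(len(q))
m2=(d>0)&(P[...,2]>198)&(P[...,2]<207)
n,l=cv2.connectedComponents(m2.astype('uint8'))
for i in range(1,n):
    a=P[l==i]
    if len(a)>100: print(len(a),cv2.minAreaRect(a[:,:2].astype(np.float32)),a.mean(0))
# pin/flap rail top
m=(d>0)&(abs(P[...,2]-54)<4)&(abs(P[...,0]-486)<60)&(abs(P[...,1]+303)<60)
a=P[m]; print(len(a),cv2.minAreaRect(a[:,:2].astype(np.float32)),a.mean(0))
m=(d>0)&(abs(P[...,2]-12)<4)&(abs(P[...,0]-486)<70)&(abs(P[...,1]+303)<70)
a=P[m]; print(len(a),cv2.minAreaRect(a[:,:2].astype(np.float32)),a.mean(0))
st=bot.observe(); print(R.from_quat(st['tcp_rot']).as_matrix().round(2))
E
```

```text
11247 ((427.0141296386719, 53.735931396484375), (763.62158203125, 253.6436767578125), 2.1939992904663086) [[ 40.628113 165.84787 ]
 [ 50.33838  -87.609856]
 [813.40015  -58.376007]
 [803.6899   195.08173 ]]
906
922 ((589.3277587890625, 73.47068786621094), (236.21047973632812, 15.787561416625977), 77.69426727294922) [588.57161732  72.05158738 203.9787669 ]
203 ((484.8932189941406, -305.6912841796875), (15.92549991607666, 65.81360626220703), 16.675678253173828) [ 484.72577995 -305.63959134   54.25536457]
726 ((493.1180725097656, -290.8889465332031), (80.12957763671875, 119.19046020507812), 16.29563331604004) [ 483.52187894 -302.17419553   12.29840094]
[[ 0.91 -0.    0.42]
 [-0.42 -0.    0.91]
 [-0.   -1.   -0.  ]]
```

```bash
cat >> h.py <<'E'
def need(p,zyaw=None):
    "shift in tool axes to bring TCP to p, and turn about tool y (deg) for jaw yaw; tool y down"
    s=bot.observe(); Rm=R.from_quat(s['tcp_rot']).as_matrix(); 
    dz=Rm[:,2]; y=np.degrees(np.arctan2(dz[1],dz[0]))
    print('t',round(s['clock'],2),'pos',s['position'].round(1),'yaw',round(y,2),'down',Rm[:,1].round(3),'F',s['force'].round(1),'M',s['moment'].round(2),'w',round(s['width'],1))
    print('shift',(Rm.T@(np.array(p)-s['position'])).round(1),'ay',None if zyaw is None else round(-(zyaw-y),2))
E
python3 - <<'E'
from h import *
need([532,9.2,240],77.7)
E
python3 -m inch '[[47.9,0,-31.9,0,0,0,1],[47.9,0,-31.9,0,0,0,1],[47.9,0,-31.9,0,0,0,1],[47.9,0,-31.9,0,0,0,1],[47.9,0,-31.9,0,0,0,1],[47.9,0,-31.9,0,0,0,1],[47.9,0,-31.9,0,0,0,1],[47.9,0,-31.9,0,0,0,1],[30,0,-20,0,-6,0,1],[0,0,0,0,-6.5,0,1]]' 30
python3 - <<'E'
from h import *
need([532,9.2,240],77.7)
s,im,d=snap('wrist','w1.png'); M,K=T('wrist',s)
for q in ['door_handle','door_bore']: print(q,[(round(r['conf'],2),tw(M,r['at']).round(1).tolist(),px(M,K,tw(M,r['at'])).round(0).tolist()) for r in spotter.spot_point(q,'wrist')])
E
```

```text
t 1.55 pos [232.1 498.6 240.6] yaw 65.03 down [-0. -0. -1.] F [ 0.3  0.  -0.6] M [-0.06  0.03 -0.02] w 92.8
shift [ 478.4    0.6 -317.1] ay -12.67
clock: 2.8
position: [491.5, 72.7, 240.5]
tcp_rot: [0.703, -0.076, 0.077, -0.703]
force: [-0.1, 0.3, -1.1]
width: 92.9
t 2.8 pos [491.5  72.7 240.5] yaw 77.57 down [ 0. -0. -1.] F [-0.1  0.3 -1.1] M [ 0.03 -0.03 -0.  ] w 92.9
shift [ 53.2   0.6 -53.3] ay -0.13
door_handle [(0.86, [533.2, 7.0, 170.2], [228.0, 354.0])]
door_bore []
```

View pics/w1.png

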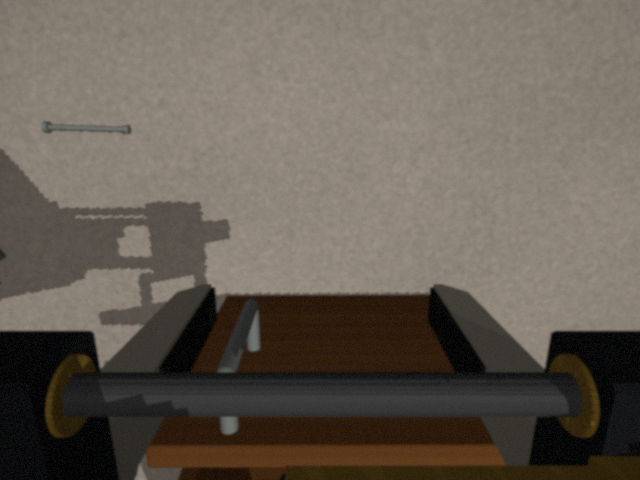

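The wrist picture shows the handle bar around (235,370), between the finger planes, and the pin far off at (85,128). The handle agrees with the earlier fix to 2 mm, so I'm moving over it and then down.

```bash

python3 -m inch '[[18,0,-18,0,0,0,1],[18,0,-18,0,0,0,1],[17.5,0,-18,0,0,0,1],[0,0,0,0,0,0,1]]' 30
python3 - <<'E'
from h import *
need([532.3,8.5,173],77.7)
E
python3 -m inch '[[0,17,0,0,0,0,1],[0,17,0,0,0,0,1],[0,17,0,0,0,0,1],[0,16,0,0,0,0,1],[0,0,0,0,0,0,0],[0,0,0,0,0,0,-1],[0,0,0,0,0,0,-1],[0,0,0,0,0,0,-1],[0,0,0,0,0,0,-1]]' 30
python3 - <<'E'
from h import *
need([532.3,8.5,173],77.7)
E
```

```text
clock: 3.45
position: [531.4, 10.0, 240.5]
tcp_rot: [0.703, -0.078, 0.078, -0.703]
force: [0.3, -0.1, -0.6]
width: 93.1
t 3.45 pos [531.4  10.  240.5] yaw 77.35 down [ 0. -0. -1.] F [ 0.3 -0.1 -0.6] M [ 0.02  0.06 -0.04] w 93.1
shift [ 1.2 67.5 -1.3] ay -0.35
clock: 4.58
position: [531.2, 10.4, 173.8]
tcp_rot: [-0.703, 0.077, -0.077, 0.703]
force: [0.3, 0.3, -0.8]
width: 48.0
t 4.58 pos [531.2  10.4 173.8] yaw 77.53 down [ 0. -0. -1.] F [ 0.3  0.3 -0.8] M [ 0.04  0.05 -0.02] w 48.0
shift [ 1.5  0.8 -1.6] ay -0.17
```

```bash

python3 -m inch '[[1,0,-1,0,0,0,-1],[0,0,0,0,0,0,-1],[0,0,0,0,0,0,-1],[0,0,0,0,0,0,-1],[0,0,0,0,0,0,-1],[0,0,0,0,0,0,-1],[0,0,0,0,0,0,-1],[0,0,0,0,0,0,-1]]' 30
python3 - <<'E'
from h import *
need([532.3,8.5,173],77.7)
import numpy as np
# chord per 7.5deg step, in tool frame fixed to the door: turn applied when? compute both
H=np.array([623.2,188.9]); p=bot.observe()['position'][:2]; print(p-H, np.linalg.norm(p-H))
Rm=R.from_quat(bot.observe()['tcp_rot']).as_matrix()
a=np.radians(7.5); r=p-H
q=np.array([[np.cos(a),np.sin(a)],[-np.sin(a),np.cos(a)]])@r
print('step tool',Rm.T@np.r_[q-r,0])
E
```

```text
clock: 5.58
position: [532.2, 9.9, 173.6]
tcp_rot: [-0.703, 0.077, -0.077, 0.703]
force: [2.0, 4.7, -1.6]
width: 9.5
t 5.58 pos [532.2   9.9 173.6] yaw 77.52 down [ 0.001  0.001 -1.   ] F [ 2.   4.7 -1.6] M [ 0.77 -0.33 -0.04] w 9.5
shift [ 0.4  0.6 -1.3] ay -0.18
[ -90.98031031 -179.02566726] 200.81734587318908
step tool [-2.49521604e+01 -4.78517636e-03  8.21012762e+00]
```

```bash

python3 -m inch '[[-16.6,0,5.3,0,5,0,-1],[-16.6,0,5.3,0,5,0,-1],[-16.6,0,5.3,0,5,0,-1],[-16.6,0,5.3,0,5,0,-1],[-16.6,0,5.3,0,5,0,-1]]' 30
python3 - <<'E'
from h import *
need([532.3,8.5,173],77.7)
H=np.array([623.2,188.9]); p=bot.observe()['position'][:2]; r=p-H
print(r,np.linalg.norm(r),'door yaw',np.degrees(np.arctan2(r[1],r[0]))+104.66)
E
```

```text
clock: 6.2
position: [465.5, 65.3, 173.6]
tcp_rot: [0.669, -0.228, 0.228, -0.669]
force: [4.1, 1.1, -3.7]
width: 9.5
t 6.2 pos [465.5  65.3 173.6] yaw 52.36 down [ 0. -0. -1.] F [ 4.1  1.1 -3.7] M [ 0.19 -0.6  -0.01] w 9.5
shift [87.5  0.7 -4.2] ay -25.34
[-157.65232564 -123.61548263] 200.33732384708006 door yaw -37.23993942123377
```

```bash

python3 -m inch '[[-16.6,0,5.4,0,5,0,-1],[-16.6,0,5.4,0,5,0,-1],[-16.6,0,5.4,0,5,0,-1],[-16.6,0,5.4,0,5,0,-1],[-16.6,0,5.4,0,5,0,-1],[-16.6,0,5.4,0,5,0,-1],[-16.6,0,5.4,0,5,0,-1],[-16.6,0,5.4,0,5,0,-1],[-16.6,0,5.4,0,5,0,-1],[-16.6,0,5.4,0,5,0,-1]]' 30
python3 - <<'E'
from h import *
need([532.3,8.5,173],77.7)
H=np.array([623.2,188.9]); p=bot.observe()['position'][:2]; r=p-H
print(r,np.linalg.norm(r),'door yaw',np.degrees(np.arctan2(r[1],r[0]))+104.66)
E
python3 -m inch '[[0,0,0,0,0,0,0],[0,0,0,0,0,0,0],[0,0,0,0,0,0,0],[0,-20,0,0,0,0,0],[0,-20,0,0,0,0,0],[0,-25,0,0,0,0,0.5]]' 30
python3 - <<'E'
from h import *
s,im,d=snap('top','top2.png'); M,K=T('top'); P=cloud(d,M,K)
need([484,-302.8,240],16.5)
for q in ['door_hinge','door_bore','door_handle']: print(q,[(round(r['conf'],2),tw(M,r['at']).round(1).tolist()) for r in spotter.spot_point(q,'top')])
E
```

```text
clock: 7.45
position: [427.4, 231.0, 173.5]
tcp_rot: [0.512, -0.491, 0.488, -0.508]
force: [-18.7, 3.1, 13.2]
width: 9.5
t 7.45 pos [427.4 231.  173.5] yaw 2.36 down [-0.007 -0.001 -1.   ] F [-18.7   3.1  13.2] M [ 0.33  2.83 -0.03] w 9.5
shift [ 2.266e+02 -1.000e-01  9.570e+01] ay -75.34
[-195.79134015   42.09717219] 200.26587523429146 door yaw 272.5255508879295
clock: 8.2
position: [430.6, 230.0, 239.1]
tcp_rot: [0.511, -0.489, 0.489, -0.511]
force: [-0.1, -0.0, -0.1]
width: 52.4
t 8.25 pos [431.8 230.6 242.3] yaw 2.51 down [ 0.004  0.002 -1.   ] F [ 1.2 -0.1  3. ] M [-0.01  0.01  0.  ] w 56.4
shift [535.2   1.7  28.8] ay -13.99
door_hinge [(0.91, [625.2, 191.5, 104.8])]
door_bore []
door_handle [(0.84, [426.3, 230.3, 166.8])]
```

View pics/top2.png

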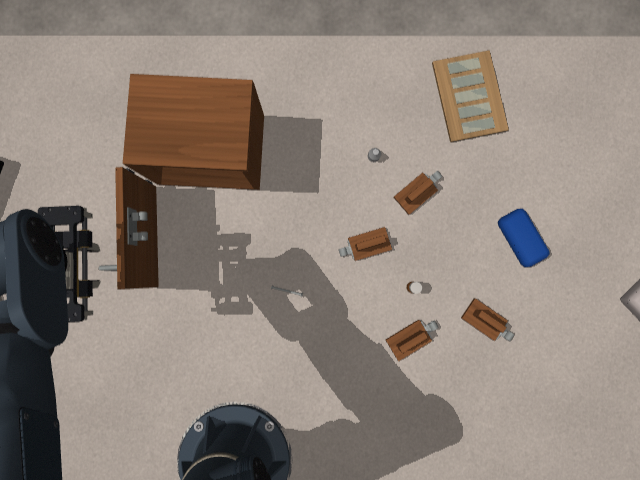

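The top picture shows the door at about a right angle to the case, with its two knuckles at (138,215) and (138,238) and the handle free. Next I move to the flap.

```bash

python3 -m inch '[[30,-25,0,0,0,0,1],[55,0,3,0,0,0,1],[55,0,3,0,0,0,1],[55,0,3,0,0,0,1],[55,0,3,0,0,0,1],[55,0,3,0,0,0,1],[55,0,3,0,0,0,1],[55,0,3,0,0,0,1],[35,25,3,0,-7,0,1],[20,25,3,0,-7,0,1]]' 30
python3 - <<'E'
from h import *
need([484,-302.8,180],16.5)
s,im,d=snap('wrist','w2.png'); M,K=T('wrist',s)
for q in ['flap_grip','flap_bore']: print(q,[(round(r['conf'],2),tw(M,r['at']).round(1).tolist(),px(M,K,tw(M,r['at'])).round(0).tolist()) for r in spotter.spot_point(q,'wrist')])
P=cloud(d,M,K)
m=(d>0)&(abs(P[...,2]-54)<5)&(abs(P[...,0]-486)<60)&(abs(P[...,1]+303)<60)
a=P[m]; print(len(a),cv2.minAreaRect(a[:,:2].astype(np.float32)),a.mean(0))
E
```

```text
clock: 9.65
position: [480.2, -239.0, 211.6]
tcp_rot: [0.567, -0.423, 0.422, -0.567]
force: [0.3, 0.3, -0.3]
width: 93.0
t 9.65 pos [ 480.2 -239.   211.6] yaw 16.66 down [-0.001  0.001 -1.   ] F [ 0.3  0.3 -0.3] M [-0.    0.07 -0.02] w 93.0
shift [ 62.3  31.5 -14.6] ay 0.16
flap_grip [(0.86, [608.5, -423.3, 41.9], [399.0, 447.0]), (0.68, [482.5, -304.6, 37.8], [303.0, 296.0]), (0.57, [270.4, -399.1, 37.2], [34.0, 327.0])]
flap_bore [(0.9, [467.4, -245.2, 11.0], [307.0, 216.0]), (0.75, [645.9, -470.9, 11.8], [412.0, 470.0])]
1547 ((486.0207214355469, -305.41064453125), (15.81562614440918, 66.62925720214844), 16.415790557861328) [ 485.76014787 -303.4468697    53.8391425 ]
```

View pics/w2.png

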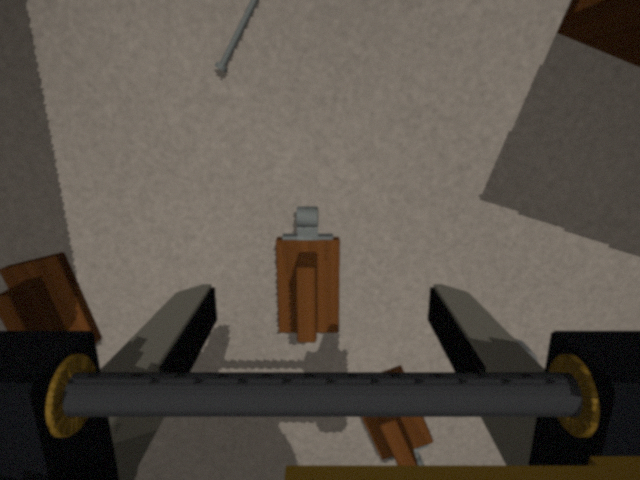

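The target flap is at (307,290) in the wrist view, with its knuckle at (307,216) and the rail axis parallel to the finger plates. The rail fit is good: 15.8 x 66.6 at z 54.

```bash

python3 -m inch '[[32,16,-7,0,0,0,1],[31,16,-7,0,0,0,1],[0,0,0,0,0,0,1]]' 25
python3 - <<'E'
from h import *
need([484.6,-302.5,43],16.5)
E
```

```text
clock: 10.18
position: [484.9, -301.9, 181.2]
tcp_rot: [0.566, -0.424, 0.423, -0.566]
force: [-0.3, 0.7, -0.1]
width: 92.9
t 10.18 pos [ 484.9 -301.9  181.2] yaw 16.34 down [-0.001  0.001 -1.   ] F [-0.3  0.7 -0.1] M [-0.04  0.09 -0.02] w 92.9
shift [  0.6 138.2  -0.4] ay -0.16
```

```bash

python3 -m inch '[[0.5,35,0,0,0,0,1],[0,35,0,0,0,0,0.6],[0,35,0,0,0,0,0.3],[0,22,0,0,0,0,0.2],[0,11,0,0,0,0,0],[0,0,0,0,0,0,-1],[0,0,0,0,0,0,-1],[0,0,0,0,0,0,-1],[0,0,0,0,0,0,-1],[0,0,0,0,0,0,-1]]' 25
python3 -m inch '[[0,0,0,0,0,0,-1],[0,0,0,0,0,0,-1],[0,0,0,0,0,0,-1]]' 25
python3 - <<'E'
from h import *
need([484.6,-302.5,43],16.5)
E
```

```text
clock: 11.42
position: [485.5, -302.3, 44.1]
tcp_rot: [0.567, -0.423, 0.423, -0.567]
force: [-0.7, 0.8, 4.9]
width: 16.1
clock: 11.8
position: [485.5, -302.3, 44.0]
tcp_rot: [0.567, -0.423, 0.423, -0.567]
force: [-1.2, 0.8, 6.5]
width: 15.8
t 11.8 pos [ 485.5 -302.3   44. ] yaw 16.53 down [ 0. -0. -1.] F [-1.2  0.8  6.5] M [ 0.11  0.28 -0.02] w 15.8
shift [-0.1  1.  -0.9] ay 0.03
```

```bash

python3 -m inch '[[0,-10,0,0,0,0,-1],[0,-30,0,0,0,0,-1],[0,-50,0,0,0,0,-1],[0,-50,0,0,0,0,-1],[0,-50,0,0,0,0,-1],[0,-25,0,0,0,0,-1],[0,0,0,0,7,0,-1],[0,0,0,0,7,0,-1],[0,0,0,0,0,0,-1]]' 40
python3 - <<'E'
from h import *
need([512,20,270],2.5)
E
```

```text
clock: 12.92
position: [485.2, -302.0, 258.8]
tcp_rot: [-0.511, 0.489, -0.489, 0.511]
force: [0.4, 0.1, -1.4]
width: 15.8
t 12.93 pos [ 485.2 -302.   258.8] yaw 2.58 down [-0.  0. -1.] F [ 0.4  0.1 -1.4] M [-0.07  0.07  0.01] w 15.8
shift [-320.5  -11.1   41.2] ay 0.08
```

```bash

python3 -m inch '[[-32,-1,4,0,0,0,-1],[-40,-2,5,0,0,0,-1],[-45,-2,6,0,0,0,-1],[-45,-2,6,0,0,0,-1],[-45,-2,6,0,0,0,-1],[-45,-2,6,0,0,0,-1],[-40,0,5,0,0,0,-1],[-28,0,3,0,0,0,-1],[0,0,0,0,0,0,-1],[0,0,0,0,0,0,-1]]' 40
python3 - <<'E'
from h import *
need([512,20,270],2.5)
for c in ['wrist','top','scene']:
  s,im,d=snap(c,c+'3.png'); M,K=T(c,s)
  for q in ['flap_bore','door_bore','door_hinge']: print(c,q,[(round(r['conf'],2),tw(M,r['at']).round(1).tolist(),px(M,K,tw(M,r['at'])).round(0).tolist()) for r in spotter.spot_point(q,c)])
  np.save(c+'3.npy',cloud(d,M,K)); 
E
```

```text
clock: 14.18
position: [512.1, 18.9, 269.6]
tcp_rot: [0.511, -0.488, 0.488, -0.511]
force: [-0.0, -0.0, -1.9]
width: 15.6
t 14.18 pos [512.1  18.9 269.6] yaw 2.62 down [-0. -0. -1.] F [-0.  -0.  -1.9] M [-0.03  0.06 -0.  ] w 15.6
shift [-1.1 -0.4 -0.1] ay 0.12
wrist flap_bore [(0.95, [507.2, 75.7, 235.2], [318.0, 169.0])]
wrist door_bore []
wrist door_hinge []
top flap_bore [(0.74, [274.7, -623.7, 14.5], [510.0, 336.0]), (0.66, [642.8, -466.8, 11.7], [437.0, 177.0]), (0.63, [296.6, -445.3, 8.4], [430.0, 326.0])]
top door_bore []
top door_hinge []
scene flap_bore [(0.97, [293.5, -448.8, 13.1], [322.0, 184.0]), (0.89, [273.4, -621.7, 11.4], [289.0, 158.0]), (0.8, [503.2, 76.7, 237.4], [443.0, 258.0]), (0.66, [646.4, -465.8, 15.3], [209.0, 238.0])]
scene door_bore [(0.66, [509.9, 158.9, 165.1], [475.0, 320.0])]
scene door_hinge [(0.58, [621.0, 191.1, 106.6], [443.0, 397.0]), (0.37, [694.8, -319.0, 22.1], [225.0, 278.0])]
```

View pics/wrist3.png

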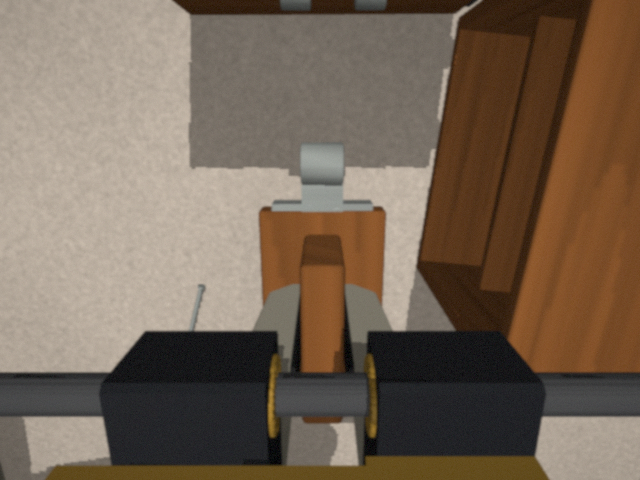

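View pics/top3.png

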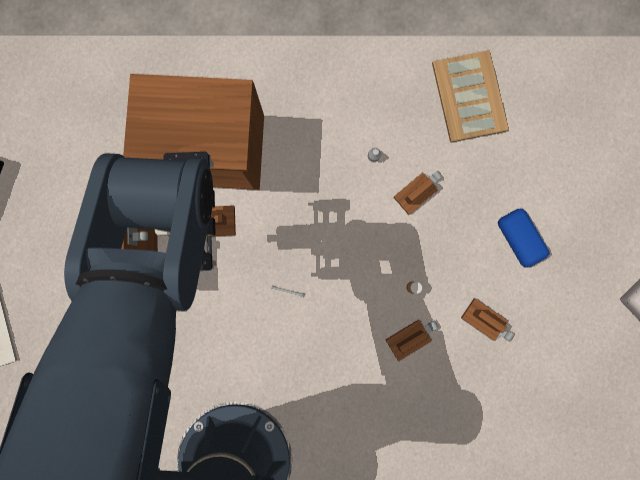

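The flap is held level, with its knuckle at (322,163) in the wrist view. The door knuckles are just entering at (295,3) and (370,3). I'm moving closer to see both together.

```bash

python3 -m inch '[[-15,0,0,0,0,0,-1],[-20,0,0,0,0,0,-1],[-10,0,0,0,0,0,-1],[0,0,0,0,0,0,-1],[0,0,0,0,0,0,-1]]' 40
python3 - <<'E'
from h import *
need([512,60,270],2.5)
for c in ['wrist']:
  s,im,d=snap(c,c+'4.png'); M,K=T(c,s)
  np.savez('w4.npz',P=cloud(d,M,K),M=M,K=K,d=d,pos=s['position'],q=s['tcp_rot'])
  for q in ['flap_bore','door_bore','door_hinge']: print(c,q,[(round(r['conf'],2),tw(M,r['at']).round(1).tolist(),px(M,K,tw(M,r['at'])).round(0).tolist()) for r in spotter.spot_point(q,c)])
E
```

```text
clock: 15.4
position: [510.3, 64.1, 269.6]
tcp_rot: [0.511, -0.489, 0.489, -0.511]
force: [-0.7, 0.1, -2.2]
width: 15.9
t 15.4 pos [510.3  64.1 269.6] yaw 2.53 down [ 0. -0. -1.] F [-0.7  0.1 -2.2] M [-0.05  0.08  0.  ] w 15.9
shift [ 4.2 -0.4  1.6] ay 0.03
wrist flap_bore [(0.64, [504.0, 120.2, 236.4], [314.0, 171.0])]
wrist door_bore [(0.79, [514.3, 158.6, 166.8], [338.0, 88.0])]
wrist door_hinge [(0.87, [623.2, 183.8, 109.3], [496.0, 62.0]), (0.15, [513.7, 162.4, 170.4], [337.0, 80.0])]
```

View pics/wrist4.png

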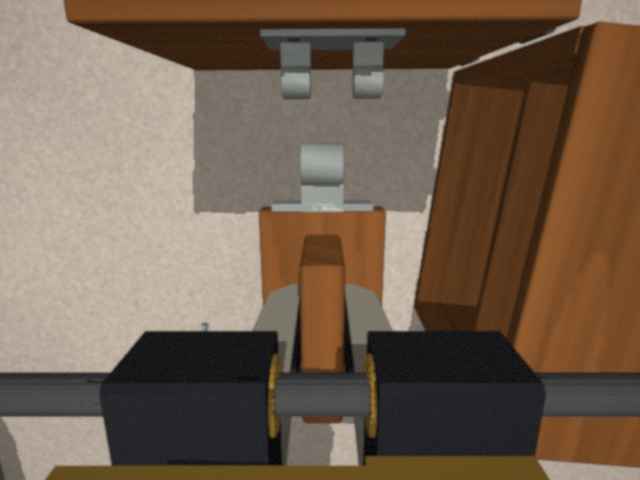

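```bash
cat > fit.py <<'E'
from h import *
from scipy.optimize import least_squares
def analyse(P,im,d,fwin,dwin,roll=None):
    """fwin/dwin: (u0,u1,v0,v1) windows for flap knuckle, [door knuckles]"""
    hsv=cv2.cvtColor(im,cv2.COLOR_BGR2HSV); gray=(hsv[...,1]<60)&(d>0)
    out={}
    def sel(w,zlo,zhi):
        m=np.zeros(d.shape,bool); m[w[2]:w[3],w[0]:w[1]]=1
        m&=gray&(P[...,2]>zlo)&(P[...,2]<zhi); return m
    return sel
def fitcyl(Q,th,r=9.):
    "Q Nx3, axis direction horizontal angle th(rad); returns centre across (n), z, along range"
    a=np.array([np.cos(th),np.sin(th)]); n=np.array([-np.sin(th),np.cos(th)])
    N=Q[:,:2]@n; A=Q[:,:2]@a; Z=Q[:,2]
    f=lambda p: np.hypot(N-p[0],Z-p[1])-r
    s=least_squares(f,[N.mean(),Z.max()-r],loss='soft_l1',f_scale=0.7)
    lo,hi=np.percentile(A,[2,98])
    return s.x,lo,hi,np.sqrt(np.mean(s.fun**2)) ,len(Q)
E
python3 - <<'E'
from fit import *
z=np.load('w4.npz'); P=z['P'];d=z['d'];im=cv2.imread('pics/wrist4.png')
# door panel top face
m=(d>0)&(abs(P[...,2]-204)<3)&(P[...,1]>120); m[60:]=0
a=P[m]; print('doortop',len(a),cv2.minAreaRect(a[:,:2].astype(np.float32)),a[:,2].mean())
# inner face points
m=(d>0)&(P[...,2]<190)&(P[...,2]>30)&(P[...,1]>170)&(P[...,0]>400)&(P[...,0]<600); a=P[m]
m&= (np.indices(d.shape)[0]<70); a=P[m]
pl=np.polyfit(a[:,0],a[:,1],1); res=a[:,1]-np.polyval(pl,a[:,0]); k=abs(res)<3
pl=np.polyfit(a[k,0],a[k,1],1); print('face slope deg',np.degrees(np.arctan(pl[0])),'y at 510',np.polyval(pl,510),k.sum(),len(a))
for v,u in [(155,322),(165,322),(175,322),(80,296),(88,296),(80,369),(88,369),(45,296),(40,330)]:
    print((u,v),P[v,u].round(1),im[v,u])
E
```

```text
doortop 12049 ((517.3756713867188, 188.322021484375), (24.659927368164062, 261.38232421875), 88.7665786743164) 204.12067414936917
face slope deg 2.7494710368500463 y at 510 184.2918712429379 11112 12311
(322, 155) [506.5 141.8 414. ] [161 168 162]
(322, 165) [507.1 123.7 244.4] [160 167 161]
(322, 175) [507.3 119.4 243.1] [127 133 129]
(296, 80) [491.4 161.  175.5] [152 160 155]
(296, 88) [491.3 157.1 173.5] [123 127 125]
(369, 80) [530.9 162.9 174.1] [152 156 152]
(369, 88) [531.2 158.9 173.4] [123 126 123]
(296, 45) [490.4 179.5 167.7] [103 104 102]
(330, 40) [508.7 181.7 174.4] [54 57 56]
```

```bash
cat >> fit.py <<'E'
def grab(P,im,d,w,zmin,zmax):
    hsv=cv2.cvtColor(im,cv2.COLOR_BGR2HSV)
    m=np.zeros(d.shape,bool); u0,u1,v0,v1=w; m[v0:v1,u0:u1]=1
    m&=(d>0)&(hsv[...,1]<70)&(P[...,2]>zmin)&(P[...,2]<zmax)
    return P[m]
E
python3 - <<'E'
from fit import *
z=np.load('w4.npz'); P=z['P'];d=z['d'];im=cv2.imread('pics/wrist4.png')
th=np.radians(2.75)
a=np.array([np.cos(th),np.sin(th)]); n=np.array([-np.sin(th),np.cos(th)])
for nm,w,zz in [('kL',(275,316,66,100),(160,180)),('kR',(350,390,66,100),(160,180)),('flap',(295,350,140,186),(225,256))]:
    Q=grab(P,im,d,w,*zz); x,lo,hi,r,N=fitcyl(Q,th if nm!='flap' else np.radians(2.53)); mid=(lo+hi)/2
    print(nm,'across',x[0].round(2),'z',x[1].round(2),'along',lo.round(1),hi.round(1),'rms',r.round(2),N,'xy',(a*mid+n*x[0]).round(1), 'zmax',np.percentile(Q[:,2],98).round(1))
m=(d>0)&(abs(P[...,2]-290)<30); 
# rail top & board points: tilt
for (u0,u1,v0,v1) in [(308,338,268,325),(270,296,225,280),(350,378,225,280)]:
    q=P[v0:v1,u0:u1].reshape(-1,3); dd=d[v0:v1,u0:u1].ravel(); q=q[dd>0]; 
    c,*_=np.linalg.lstsq(np.c_[q[:,:2]-q[:,:2].mean(0),np.ones(len(q))],q[:,2],rcond=None); r=q[:,2].std(); print(q.mean(0).round(1),'slopes',c[:2].round(3),r.round(2))
E
```

```text
kL across 137.19 z 165.1 along 490.5 506.0 rms 0.63 960 xy [491.1 160.9] zmax 175.1
kR across 137.31 z 165.05 along 530.1 545.7 rms 0.86 987 xy [530.7 163. ] zmax 175.0
flap across 100.79 z 235.62 along 503.6 520.7 rms 0.55 1903 xy [506.7 125.2] zmax 245.5
[509.2  81.8 279.8] slopes [0.002 0.006] 0.58
[491.2  83.6 237.9] slopes [0.001 0.001] 0.62
[527.4  85.2 237.8] slopes [-0.003  0.004] 0.62
```

```bash

python3 -m inch '[[-13,0,2,0,0,0,-1],[-13,0,2,0,0,0,-1],[-12.4,0,1.6,0,-0.2,0,-1],[0,13,0,0,0,0,-1],[0,13,0,0,0,0,-1],[0,13,0,0,0,0,-1],[0,0,0,0,0,0,-1],[0,0,0,0,0,0,-1]]' 40
python3 - <<'E'
from fit import *
need([514.05,102.8,199.1],2.75)
s,im,d=snap('wrist','wrist5.png'); M,K=T('wrist',s)
np.savez('w5.npz',P=cloud(d,M,K),M=M,K=K,d=d)
E
```

```text
clock: 16.6
position: [514.3, 102.8, 230.8]
tcp_rot: [-0.512, 0.488, -0.488, 0.512]
force: [0.2, 0.4, -1.6]
width: 15.7
t 16.6 pos [514.3 102.8 230.8] yaw 2.72 down [ 0.  0. -1.] F [ 0.2  0.4 -1.6] M [-0.07  0.09  0.01] w 15.7
shift [-0.1 31.7 -0.3] ay -0.03
```

View pics/wrist5.png

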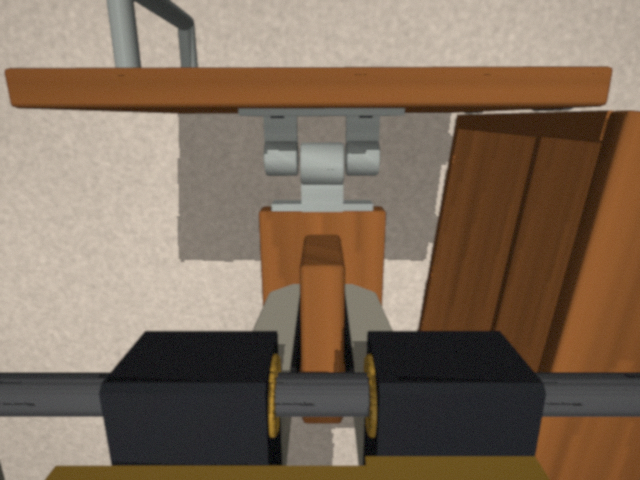

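The flap knuckle at (322,163) sits centred between the door knuckles at (281,158) and (363,158), still above them. I'm re-measuring from this closer view.

```bash
cat > meas.py <<'E'
from fit import *
import sys
def meas(npz,pic,wins,th=2.75):
    z=np.load(npz); P=z['P'];d=z['d'];im=cv2.imread(pic); th=np.radians(th)
    o={}
    for nm,w,zz in wins:
        Q=grab(P,im,d,w,*zz); x,lo,hi,r,N=fitcyl(Q,th); o[nm]=np.array([(lo+hi)/2,x[0],x[1]])
        print(nm,'along',round((lo+hi)/2,2),'len',round(hi-lo,1),'across',x[0].round(2),'z',x[1].round(2),'rms',r.round(2),N)
    print('need along,across,z',((o['kL']+o['kR'])/2-o['flap']).round(2),'axis yaw err deg',np.degrees(np.arctan2(*(o['kR']-o['kL'])[[1,0]])).round(2))
E
python3 - <<'E'
from meas import *
meas('w5.npz','pics/wrist5.png',[('kL',(262,299,142,178),(160,180)),('kR',(346,381,142,178),(160,180)),('flap',(300,344,142,186),(186,215))])
E
```

```text
kL along 498.31 len 15.5 across 137.11 z 165.06 rms 0.82 1154
kR along 537.93 len 15.4 across 137.18 z 165.05 rms 0.78 1147
flap along 518.22 len 17.0 across 137.29 z 196.85 rms 0.55 1869
need along,across,z [ -0.11  -0.14 -31.79] axis yaw err deg 0.11
```

Centred to about 0.2 mm. Lowering straight down by 31.8 mm.

```bash

python3 -m inch '[[0,6,0,0,0,0,-1],[0,6,0,0,0,0,-1],[0,6,0,0,0,0,-1]]' 40
python3 -m inch '[[0,5,0,0,0,0,-1],[0,5,0,0,0,0,-1],[0,3.8,0,0,0,0,-1],[0,0,0,0,0,0,-1],[0,0,0,0,0,0,-1],[0,0,0,0,0,0,-1]]' 40
python3 - <<'E'
from fit import *
need([514.05,102.8,199.1],2.75)
s,im,d=snap('wrist','wrist6.png'); M,K=T('wrist',s)
np.savez('w6.npz',P=cloud(d,M,K),M=M,K=K,d=d)
snap('scene','scene6.png')
from meas import meas
im=cv2.imread('pics/scene6.png'); cv2.imwrite('pics/scene6c.png',cv2.resize(im[220:360,380:540],None,fx=4,fy=4))
E
```

```text
clock: 17.02
position: [514.1, 102.9, 212.1]
tcp_rot: [0.512, -0.488, 0.488, -0.512]
force: [0.6, -0.8, -0.8]
width: 15.3
clock: 17.77
position: [514.2, 102.9, 199.0]
tcp_rot: [-0.512, 0.488, -0.488, 0.512]
force: [0.4, 0.2, -2.1]
width: 15.5
t 17.77 pos [514.2 102.9 199. ] yaw 2.73 down [ 0.  0. -1.] F [ 0.4  0.2 -2.1] M [-0.11  0.   -0.01] w 15.5
shift [ 0.1 -0.1 -0.2] ay -0.02
```

View pics/wrist6.png

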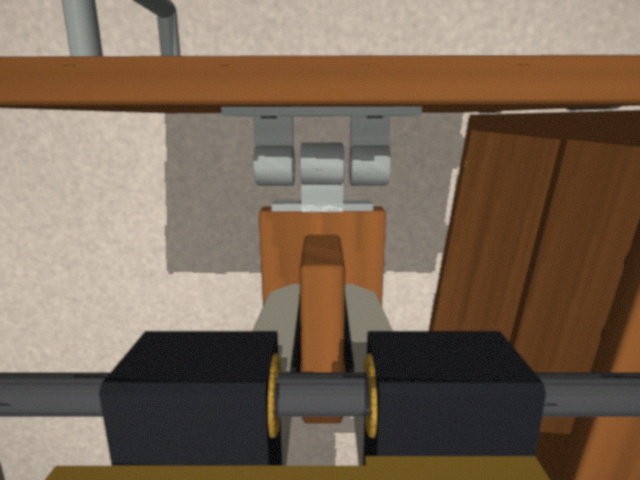

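View pics/scene6c.png

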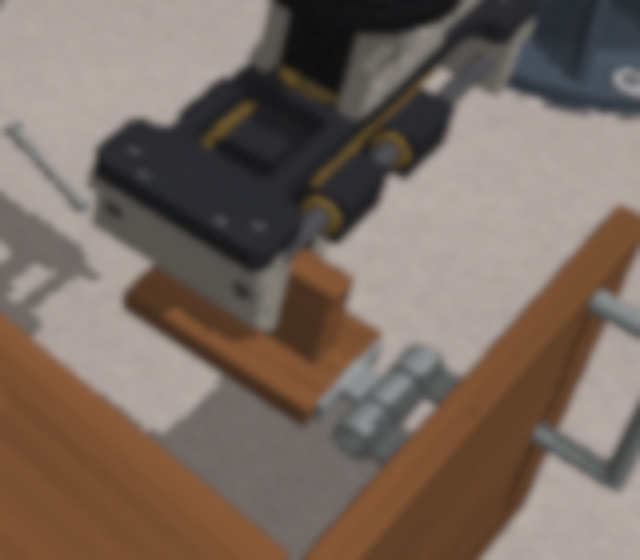

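The three knuckles now form one line: flap at (322,163), door at (274,165) and (370,165). There's an even gap on each side, and the scene crop shows them in line too. Now the final numeric check.

```bash
python3 - <<'E'
from meas import *
meas('w6.npz','pics/wrist6.png',[('kL',(250,296,145,190),(160,180)),('kR',(349,394,145,190),(160,180)),('flap',(300,344,145,187),(158,180))])
E
```

```text
kL along 498.27 len 15.4 across 137.07 z 165.06 rms 0.89 1638
kR along 537.85 len 15.4 across 137.14 z 164.98 rms 0.82 1634
flap along 518.1 len 17.0 across 137.45 z 165.02 rms 0.55 1797
need along,across,z [-0.05 -0.35  0.  ] axis yaw err deg 0.1
```

```bash
python3 - <<'E'
from h import *
s=bot.observe(); print(s['clock'],s['qd'].round(4),s['force'].round(1),s['width'])
print(sign_off())
E
```

```text
17.875 [ 0.0004  0.0012 -0.0007 -0.0003  0.0014 -0.0006] [ 0.4  0.1 -0.9] 15.690547809480627
the job is handed in; nothing more can be done
None
```

I opened the case door by its handle to about 90° and picked up the leftmost flap by its rail. I lowered the flap's knuckle from above into the gap between the two door knuckles. I handed the job in at 17.9 s with the flap still held there; the sign-off gives no verdict.

**Final checks (wrist depth image):**

| Check | Measured | Allowed |
|---|---|---|
| Offset along the hole axis | 0.05 mm | 5 mm |
| Offset across the axis | 0.35 mm | 3 mm |
| Offset in height | 0.0 mm | 3 mm |
| Hole-axis misalignment | about 0.1° | 4.6° (0.08 rad) |
| Flap tilt, measured earlier in the air | under 0.4° | 8° (0.14 rad) |

- **Hold:** the arm was still. The force on the wrist was about 1–2 N, no more than when the flap hung free, so it is not pressing on the door.
- **Disagreements:** none of my last checks failed. The trained networks' points for the bores differed from my fits by about 3 mm, within their stated accuracy, so I relied on the fits.
- **Pin, lens and vial:** I did not touch them, and they showed in the same places in the later pictures. I did not measure their positions again at the end.

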